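Slide a mouthguard blank out over the end of the riser

TASK

Two square mouthguard blanks lie flat on the low white riser on the dental bench; with the fingertips, push the blue one along the riser, away from the red one, until it sticks out about 40 mm past the riser's end, so that I can take it by its edge. Only slide it, never lift it, and leave it lying flat, square with the riser and not sticking out over the riser's front. Leave the red blank with its cast, and everything else on the bench, where they are.

Things in the scene. Friction and masses are not known exactly. Their poses are not given: they have to be found in the camera images.
- blue_blank: the blank to push: a loose, flat, stiff blue plastic square, 125 x 125 mm, 5 mm thick, 60 to 120 g. Origin at the centre of its underside, x and y parallel to its sides, z up. It starts wholly on the top of the riser, up to 11 degrees from square, on the left or the right half. It tips off when half of it sticks out
- red_blank: an identical blank in red, loose, on the other half of the riser, with a dental cast standing on it; stays where it is. Same origin and axes. At least 60 mm of bare riser lies between the two blanks
- riser: low white steel shelf, fixed: flat top 520 mm long (its y) x 180 mm deep (its x), 90 mm above the bench. Origin on the bench under the top's centre; x to the rear (away from the robot), y to the left along it, z up. Rear lip 12 mm high above the top, inner face at x = +87 mm; front (x = -90 mm) and both ends (y = +-260 mm) are open. Drawers and a carton stand under it, nothing beyond its ends
- riser_left_end (a point): middle of the top edge at the riser's left (+y) end, at the height of the top surface; its axes are those of the riser
- riser_right_end (a point): middle of the top edge at the riser's right (-y) end, at the height of the top surface; its axes are those of the riser
- red_cast: small dental cast, yellow stone with pink gum and white teeth, 62 x 60 mm, 37 mm high, loose, standing on the red blank; bystander. Origin at its underside
- spare_cast: white plaster dental cast of the same size, loose on the bench left of the riser; bystander. Origin at its underside
- articulator: brass hinge articulator holding two casts, 100 x 75 mm, 98 mm high, loose on the bench right of the riser; bystander. Origin at its underside
- wax_tin: open pink tin of pink wax, 100 x 130 mm, 35 mm high, loose on the bench in front on the right; bystander. Origin at its underside
- mixing_bowl: green rubber-like mixing bowl, 120 mm across, 65 mm high, loose on the bench in front on the left; bystander. Origin at its underside
- separator_bottle: amber bottle, 56 mm across, 140 mm high, loose on the bench right of the riser; bystander. Origin at its underside
- wax_knife: wax knife with a dark wooden handle, 185 mm long, 11 mm thick, lying loose on the bench in front of the riser, on the right; bystander. Origin under its middle, x along the blade
Mind the look-alikes: they are no part of the job. There is more than one size of the blue_blank; the one meant has the size given above.

How it is judged:
By the outcome, as a careful person would: the job done as asked, in the order asked, and still so for the second after the job is handed in, with the robot touching nothing.
It also fails if it takes over 38 s, if anything falls off the work surface, if the arm or the gripper's body presses on something with over 40 N, if the wrist force passes 120 N, or if a joint passes its speed limit or range.

ROBOT

A 7-joint arm with a two-finger parallel gripper is mounted at the origin on the work surface. World frame = base frame: x ahead of the robot, y to its left, z up, the work surface at z = 0. Lengths are in m, angles in rad, forces in N, time in s.
With the tool pointing down it reaches from about 0.425 to 0.925 m from the base axis. Payload 6.8 kg.
Tool frame: the origin (TCP) lies midway between the tips of the shut fingers; the grasp point (between the pads) lies r.grip_point_offset behind it (r.grip_point_offset is the distance from the TCP to the grasp point, in m); z points along the fingers, y is the direction in which the jaws open and shut (so a half turn about z gives the same grasp; the last joint's range is limited). The gripper opens to 85 mm and grips with 20 to 120 N. Pads are 22 mm wide; open, the fingers measure 114 mm over their backs; the gripper's body (76 mm by 85 mm) begins 54 mm behind the grasp point. The pads swing forward as they close: fully open they stand 13 mm farther back than shut.
Start: joints at [-1.209, 0.477, 0.022, 1.555, -0.011, 1.109, -0.083], TCP at [0.306, 0.602, 0.231] pointing down, gripper open.
Joint ranges: [-2.96, 2.96], [-0.34, 2.1], [-1.41, 1.46], [0.24, 2.44], [-1.37, 4.51], [0.17, 1.92], [-2.96, 2.96]. Speed limits (rad/s): [2.39, 2.39, 3.14, 3.14, 3.14, 3.14, 3.14].

INTERFACE

Orientations are given as a rotation vector (axis times angle).
In Python, from bench import r gives the robot as it stands. The module is installed in compiled form; this text tells all that it offers.
- The arm moves only by the tool play_rows, never from a script. Its argument "deltas" is a list of rows, each a list of 3 entries, a list of its own where there are three numbers: the finger opening in mm, from 0 to 85.4, then the shift along the tool's x, y, z in mm, then the turn, a rotation vector about the tool's x, y, z in rad. A call has 1 to 8 rows; each row is the pose to reach, as a shift and turn from the pose measured when the call began, along the tool's axes at that moment; what a row does not reach only later rows make up. A row lasts 1/8 s, in which the tool goes at most 62.5 mm and 10.7 degrees, less where a joint would pass 70% of its speed; a pose out of reach is approached as far as the arm can. A call with a gripper value outside its range is refused whole. The fingers move at their own pace and stop on an object; "squeeze" is the grip in N (left out, the last holds). Time passes only in rows, so rows that repeat a pose let the fingers close. It gives the time, the measured TCP pose, the force and the opening at its end, in the units of the state.
- r.get_obs(): the state, without advancing time (a new reading comes with each control period).
- r.grab_frame(name): name is "scene" or "top" or "wrist"; returns (picture, depth): 400x640x3 uint8, red, green, blue; 400x640 float32, m along the optical axis (not along the pixel's ray), 0 where there is no reading.
- r.camera_model(name): a dict with "mtx" (3x3 intrinsics, pixels), "rvec" (rotation vector, rad) and "tvec" (3), from world to camera coordinates, as OpenCV has them; the wrist camera has in their place "T_tool_cam" (4x4, takes a point from camera to tool coordinates, whose origin is the TCP and whose axes are the flange's). Camera axes: x right, y down, z forward; pixel columns grow to the right and rows downward; lengths in m; the calibration is good to about 2 mm. The wrist camera is an equidistant fisheye: a pixel r from the principal point sees the ray r / f radians off the axis. A picture is of the moment at which its call begins: read the wrist's pose just before it. camera_model takes no time and is no camera call.
- r.hand_in(): hands the job in, once; it reports no verdict.
The state is a dict: "clock": time; "joints": joint angles; "qvel": joint speeds; "tau": joint torques, N m; "tcp_pos": TCP position; "orientation": TCP orientation; "contact_force": force on the tool from outside, world axes, zero at the start; "moment": the same for the moment, N m; "grip_width": finger opening in m.
Only numpy, scipy, OpenCV 4.12 (cv2) and the standard library are available. Lean on these libraries where they do the work, as an engineer would, in place of code of your own. Each camera call takes 0.05 s, during which the arm holds its last target. There are 200 camera calls.

## Working session

There is one attempt and no reset: what is moved stays moved. The work goes in short steps, Python scripts to look and compute and a tool call to move; the robot and the scene stay as the last step left them, time stands still between calls to the robot, and variables do not carry over. Pictures are saved under pics/ and viewed, about 8 in all and at most 12, crops included, and the job is handed in when it is done.

Besides the shell and the picture viewer there is one more tool, called after ">>>" by a JSON object that holds its "op" and its "data", one argument or row to a line. play_rows: Moves the arm, as the interface text tells. Its arguments: {"type":"object","properties":{"deltas":{"type":"array"},"squeeze":{"type":"number"}},"required":["deltas"]}

```bash
mkdir -p pics
cat > h.py <<'E'
import numpy as np, cv2
from bench import r
R=lambda v: cv2.Rodrigues(np.array(v,float))[0]
def cast(name,uv,z):
    m=r.camera_model(name);K=np.array(m["mtx"]);Rm=R(m["rvec"]);t=np.array(m["tvec"]).ravel()
    c=-Rm.T@t; uv=np.atleast_2d(np.array(uv,float))
    d=(Rm.T@np.linalg.inv(K)@np.c_[uv,np.ones(len(uv))].T).T
    return c+d*((z-c[2])/d[:,2])[:,None]
def deproj(name,uv,dep):
    m=r.camera_model(name);K=np.array(m["mtx"]);Rm=R(m["rvec"]);t=np.array(m["tvec"]).ravel()
    uv=np.atleast_2d(np.array(uv,float))
    z=np.array([dep[int(v),int(u)] for u,v in uv])
    p=(np.linalg.inv(K)@np.c_[uv,np.ones(len(uv))].T)*z
    return (Rm.T@(p-t[:,None])).T
E
python3 - <<'E'
from h import *
np.set_printoptions(precision=3,suppress=True)
for n in("top","scene"):
    im,d=r.grab_frame(n);cv2.imwrite(f"pics/{n}0.png",im[:,:,::-1]);np.save(f"{n}0.npy",d)
    print(n,{k:np.round(v,3).tolist() for k,v in r.camera_model(n).items()})
print(r.get_obs(),r.grip_point_offset)
E
```

```text
top {'mtx': [[435.478, 0.0, 322.158], [0.0, 435.478, 197.735], [0.0, 0.0, 1.0]], 'rvec': [2.178, -2.213, 0.044], 'tvec': [-0.022, 0.486, 1.249]}
scene {'mtx': [[488.568, 0.0, 312.327], [0.0, 488.568, 195.772], [0.0, 0.0, 1.0]], 'rvec': [0.954, 2.36, -1.205], 'tvec': [0.365, -0.133, 1.697]}
{'clock': 0.1, 'joints': array([-1.209,  0.478,  0.022,  1.556, -0.012,  1.109, -0.083]), 'qvel': array([ 0.001, -0.001, -0.   , -0.   , -0.001,  0.004,  0.002]), 'tau': array([  0.005, -59.775,   1.614, -28.195,   0.013,   0.005,  -0.   ]), 'tcp_pos': array([0.305, 0.601, 0.23 ]), 'orientation': array([-0.731, -3.055,  0.003]), 'contact_force': array([-0.554, -0.68 ,  0.432]), 'moment': array([-0.031, -0.012, -0.019]), 'grip_width': 0.08523087626814047} 0.0187
```

View pics/top0.png

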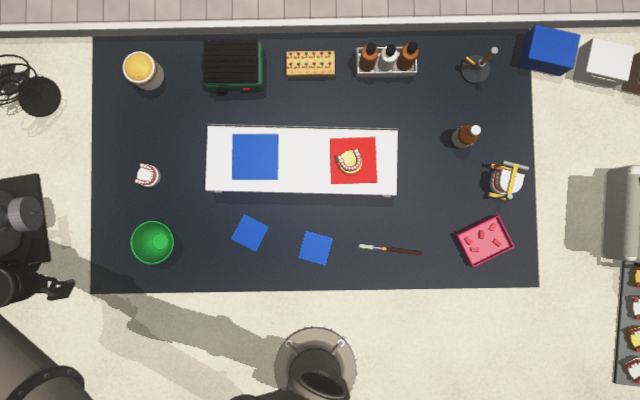

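View pics/scene0.png

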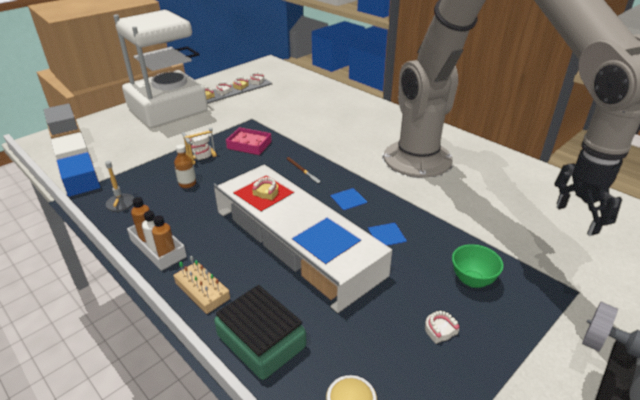

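The top view shows the blue blank on the riser's left half, around (255,157), and the red one with its cast at (354,160). The two smaller blue squares on the bench are look-alikes. I'll push to +y.

```bash
cat > meas.py <<'E'
from h import *
np.set_printoptions(precision=4,suppress=True)
def quad(mask,big=True):
    cs,_=cv2.findContours(mask.astype(np.uint8),cv2.RETR_EXTERNAL,cv2.CHAIN_APPROX_NONE)
    return cs
def rect(p):
    (c,s,a)=cv2.minAreaRect((p[:,:2]*1000).astype(np.float32)); return np.array(c)/1000,s,(a+45)%90-45
def measure(tag):
    im,d=r.grab_frame("top");cv2.imwrite(f"pics/{tag}.png",im[:,:,::-1])
    hsv=cv2.cvtColor(im,cv2.COLOR_RGB2HSV);H,S,V=cv2.split(hsv)
    out={}
    for n,m,z,lo in(("blue",(H>95)&(H<125)&(S>130)&(V>90),.095,1000),("red",((H<8)|(H>172))&(S>170)&(V>120),.095,800),("riser",None,.09,5000)):
        if n=="riser":
            m=((S<40)&(V>170))|((H>95)&(H<125)&(S>130)&(V>90))|(((H<8)|(H>172))&(S>150))
        m=m.copy();m[:110]=0;m[210:]=0;m[:,:170]=0;m[:,430:]=0
        m=cv2.morphologyEx(m.astype(np.uint8),cv2.MORPH_OPEN,np.ones((3,3)))
        cs=quad(m)
        for c in cs:
            if cv2.contourArea(c)<lo: continue
            p=cast("top",c[:,0,:],z); print(n,cv2.contourArea(c),*rect(p),"x",p[:,0].min(),p[:,0].max(),"y",p[:,1].min(),p[:,1].max())
            print("  box",cv2.boxPoints(cv2.minAreaRect((p[:,:2]*1000).astype(np.float32))).round().tolist())
    return im,d
if __name__=="__main__":
    im,d=measure("m1")
    for uv in((255,157),(300,150),(300,180),(300,130),(240,185),(190,160)): print(uv,deproj("top",uv,d))
    cv2.imwrite("pics/crop1.png",cv2.resize(im[105:215,190:415,::-1],None,fx=3.5,fy=3.5,interpolation=cv2.INTER_CUBIC))
E
python3 meas.py
```

```text
blue 1871.0 [0.5972 0.152 ] (121.87317657470703, 117.4700698852539) -0.9781036376953125 x 0.5375210884281083 0.6569101398594992 y 0.09023715023158549 0.2135998997690532
  box [[537.0, 92.0], [655.0, 90.0], [657.0, 212.0], [539.0, 214.0]]
red 1879.0 [ 0.5824 -0.1144] (120.7558822631836, 120.00167846679688) 1.076467514038086 x 0.5212394603071564 0.6429811421634528 y -0.17459320739571763 -0.053557816878245366
  box [[521.0, -56.0], [523.0, -176.0], [644.0, -173.0], [642.0, -53.0]]
riser 12068.5 [0.5862 0.0254] (519.7523803710938, 178.55328369140625) -2.5452728271484375 x 0.4867150657964885 0.6838919717959864 y -0.23705016868429626 0.28567127845400875
  box [[485.0, -230.0], [664.0, -238.0], [687.0, 281.0], [509.0, 289.0]]
(255, 157) [[0.5955 0.1505 0.0964]]
(300, 150) [[0.6138 0.0286 0.088 ]]
(300, 180) [[0.5317 0.0297 0.0876]]
(300, 130) [[0.6699 0.0281 0.0835]]
(240, 185) [[0.5206 0.1933 0.0883]]
(190, 160) [[ 0.6037  0.3574 -0.0013]]
```

View pics/crop1.png

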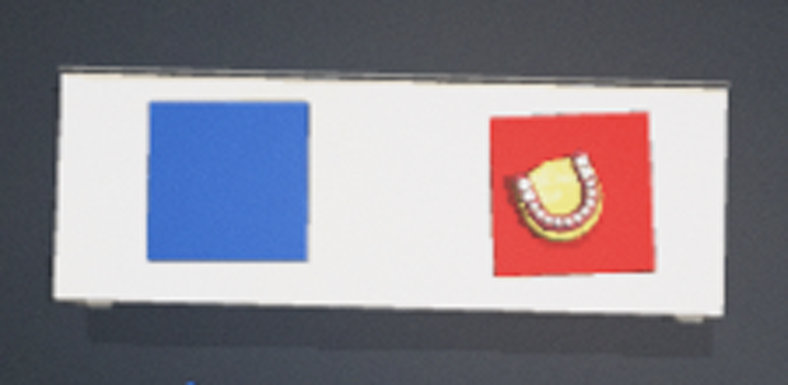

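The crop shows the blue blank unobstructed on the riser, nearly square with it. The red blank is about 145 mm away. Next I'll fit the side lines and work out the move to the gap.

```bash
cat > fit.py <<'E'
from meas import *
def sides(m,z,gray_lo):
    "contour of mask -> fitted lines per side -> yaw, centre (world)"
    m=cv2.morphologyEx(m.astype(np.uint8),cv2.MORPH_OPEN,np.ones((3,3)))
    cs=[c for c in quad(m) if cv2.contourArea(c)>gray_lo]; c=max(cs,key=cv2.contourArea)
    p=cast("top",c[:,0,:],z)[:,:2].astype(np.float32)*1000
    rc=cv2.minAreaRect(p);b=cv2.boxPoints(rc);out=[]
    for i in range(4):
        a,e=b[i],b[(i+1)%4];L=np.linalg.norm(e-a);u=(e-a)/L;n=np.array([-u[1],u[0]])
        s=(p-a)@u;q=p[(abs((p-a)@n)<5)&(s>.12*L)&(s<.88*L)]
        v=cv2.fitLine(q,cv2.DIST_HUBER,0,.01,.01).ravel();ang=np.degrees(np.arctan2(v[1],v[0]));ang=(ang+45)%90-45
        out.append((v[2:].round(1).tolist(),round(float(ang),2),round(float(L))))
    return np.array(rc[0]),out
def masks(im):
    H,S,V=cv2.split(cv2.cvtColor(im,cv2.COLOR_RGB2HSV))
    roi=np.zeros(H.shape,bool);roi[110:210,170:430]=1
    bl=(H>95)&(H<125)&(S>130)&(V>90)&roi; rd=((H<8)|(H>172))&(S>150)&roi
    return bl,rd,(((S<40)&(V>170))&roi)|bl|rd
if __name__=="__main__":
    im,d=r.grab_frame("top")
    for n,m,z in zip(("blue","red","riser"),masks(im),(.095,.095,.09)):
        c,o=sides(m,z,800);print(n,c);[print("   ",x) for x in o]
    o=r.get_obs();print(R(o["orientation"]),o["tcp_pos"])
E
python3 fit.py
```

```text
blue [597.1745 152.02  ]
    ([595.2999877929688, 93.5999984741211], -0.63, 117)
    ([655.9000244140625, 151.5], -0.98, 122)
    ([617.7000122070312, 210.39999389648438], -0.37, 117)
    ([538.5999755859375, 156.89999389648438], -0.94, 122)
red [ 582.448  -114.2822]
    ([523.0999755859375, -123.19999694824219], -0.94, 121)
    ([579.0999755859375, -173.60000610351562], 1.08, 122)
    ([641.9000244140625, -107.30000305175781], 1.46, 121)
    ([581.0999755859375, -54.70000076293945], 1.28, 122)
riser [586.0456  25.4674]
    ([566.2000122070312, -232.39999389648438], -2.07, 179)
    ([673.0, 12.399999618530273], -2.41, 520)
    ([603.9000244140625, 283.3999938964844], -2.38, 179)
    ([499.70001220703125, 30.399999618530273], -2.35, 520)
[[-0.8917  0.4527 -0.0005]
 [ 0.4527  0.8917 -0.0011]
 [-0.0001 -0.0012 -1.    ]] [0.3054 0.6016 0.2307]
```

Riser yaw is about -2.4° and blue yaw about -0.8°. The blue centre sits at riser (6, 127) mm, so it needs about 110 mm of push. I'll go above the gap with the fingers spread across the riser.

>>> {"op": "play_rows", "data": {
  "deltas": [
    [85,[-51,-37,0],[0,0,0.115]],
    [85,[-102,-74,0],[0,0,0.23]],
    [85,[-153,-110,0],[0,0,0.345]],
    [85,[-204,-147,0],[0,0,0.46]],
    [85,[-255,-183,0],[0,0,0.575]],
    [85,[-306,-220,0],[0,0,0.69]],
    [85,[-357,-256,0],[0,0,0.8]],
    [85,[-408,-293,0],[0,0,0.92]]
  ]
}}

```text
clock: 1.2
tcp_pos: [0.5361, 0.1561, 0.2312]
orientation: [2.016, 2.409, -0.001]
contact_force: [1.4, -0.1, 0.3]
grip_width: 0.0852
```

```bash
cat > go.py <<'E'
import sys
from h import *
# riser frame: world mm
C=np.array([586.0,25.5]);a=np.radians(-2.4);U=np.array([[np.cos(a),-np.sin(a)],[np.sin(a),np.cos(a)]])
def to(x,y,z):
    o=r.get_obs();T=R(o["orientation"]);p=np.array(o["tcp_pos"])*1000
    w=np.r_[C+U@[x,y],z]
    G=np.c_[np.r_[U[:,1],0]*-1,np.r_[U[:,0],0],[0,0,-1]]
    if np.linalg.det(G)<0: G[:,0]*=-1
    print("clock",round(o["clock"],2),"tcp",p.round(1),"riser xy",(U.T@(p[:2]-C)).round(1),"F",np.round(o["contact_force"],1),"w",round(o["grip_width"]*1000,1))
    print("shift",(T.T@(w-p)).round(1),"turn",cv2.Rodrigues(T.T@G)[0].ravel().round(3))
if __name__=="__main__": to(*map(float,sys.argv[1:4]))
E
python3 go.py 6 20 180
```

```text
clock 1.2 tcp [536.1 156.1 231.2] riser xy [-55.4 128.4] F [ 1.4 -0.1  0.3] w 85.2
shift [-119.2   36.3   51.3] turn [-0.     0.001  0.219]
```

>>> {"op": "play_rows", "data": {
  "deltas": [
    [85,[-40,12,0],[0,0,0.11]],
    [85,[-80,24,0],[0,0,0.22]],
    [85,[-119,36,10],[0,0,0.22]],
    [85,[-119,36,50],[0,0,0.22]],
    [85,[-119,36,90],[0,0,0.22]],
    [85,[-119,36,120],[0,0,0.22]],
    [85,[-119,36,130],[0,0,0.22]],
    [85,[-119,36,130],[0,0,0.22]]
  ]
}}

```text
clock: 2.2
tcp_pos: [0.5925, 0.0452, 0.1013]
orientation: [2.268, 2.174, -0.002]
contact_force: [-0.1, 0.9, 0.3]
grip_width: 0.0849
```

```bash
python3 go.py 6 20 79
python3 - <<'E'
from h import *
im,d=r.grab_frame("wrist");cv2.imwrite("pics/w1.png",im[:,:,::-1])
E
```

```text
clock 2.2 tcp [592.5  45.2 101.3] riser xy [ 5.7 20. ] F [-0.1  0.9  0.3] w 84.9
shift [ 0.   0.4 22.3] turn [-0.001  0.001 -0.001]
```

View pics/w1.png

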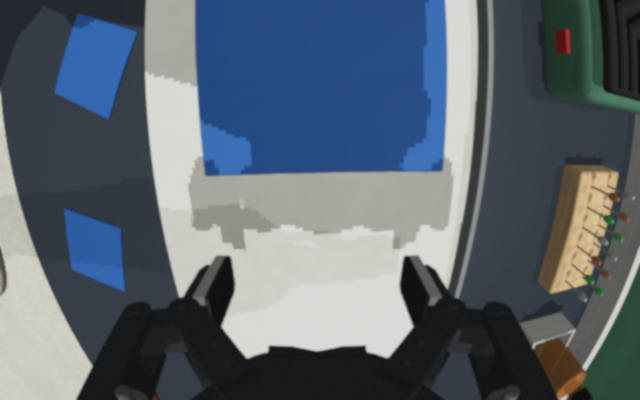

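The wrist view shows the fingertips at about (220,265) and (415,265), symmetric to the blue edge (x 205–443 at row 173). Both are over bare riser, clear of the lip. Now I'll feel for the surface.

>>> {"op": "play_rows", "data": {
  "deltas": [
    [85,[0,0,10],[0,0,0]],
    [85,[0,0,16],[0,0,0]],
    [85,[0,0,19],[0,0,0]],
    [85,[0,0,20],[0,0,0]],
    [85,[0,0,20],[0,0,0]]
  ]
}}

```text
clock: 2.88
tcp_pos: [0.5932, 0.0452, 0.0821]
orientation: [2.267, 2.173, 0.001]
contact_force: [-0.2, -0.3, 0.4]
grip_width: 0.0848
```

>>> {"op": "play_rows", "data": {
  "deltas": [
    [85,[0,0,1],[0,0,0]],
    [85,[0,0,1],[0,0,0]]
  ]
}}

```text
clock: 3.12
tcp_pos: [0.5932, 0.0452, 0.0812]
orientation: [2.267, 2.173, 0.001]
contact_force: [0.1, -0.3, 0.6]
grip_width: 0.0854
```

>>> {"op": "play_rows", "data": {
  "deltas": [
    [85,[0,0,1],[0,0,0]],
    [85,[0,0,1],[0,0,0]]
  ]
}}

```text
clock: 3.38
tcp_pos: [0.5931, 0.0452, 0.0801]
orientation: [2.268, 2.173, 0.001]
contact_force: [0.3, -0.1, 0.2]
grip_width: 0.0851
```

>>> {"op": "play_rows", "data": {
  "deltas": [
    [85,[0,0,1],[0,0,0]],
    [85,[0,0,1],[0,0,0]]
  ]
}}

```text
clock: 3.62
tcp_pos: [0.5931, 0.0452, 0.079]
orientation: [2.268, 2.173, 0.0]
contact_force: [-0.4, 0.2, 0.1]
grip_width: 0.0851
```

>>> {"op": "play_rows", "data": {
  "deltas": [
    [85,[0,0,1],[0,0,0]],
    [85,[0,0,1],[0,0,0]]
  ]
}}

```text
clock: 3.88
tcp_pos: [0.593, 0.0452, 0.0779]
orientation: [2.268, 2.173, 0.0]
contact_force: [0.1, -0.4, 0.9]
grip_width: 0.0848
```

>>> {"op": "play_rows", "data": {
  "deltas": [
    [85,[0,0,1],[0,0,0]],
    [85,[0,0,1],[0,0,0]]
  ]
}}

```text
clock: 4.12
tcp_pos: [0.5931, 0.0452, 0.0771]
orientation: [2.268, 2.173, 0.0]
contact_force: [-1.5, 0.2, 3.2]
grip_width: 0.0853
```

Contact is at TCP z 0.077. I'll lift 1.5 mm and approach the blank.

>>> {"op": "play_rows", "data": {
  "deltas": [
    [85,[0,0,-1.6],[0,0,0]],
    [85,[7,0,-1.6],[0,0,0]],
    [85,[14,0,-1.6],[0,0,0]],
    [85,[20,0,-1.6],[0,0,0]],
    [85,[26,0,-1.6],[0,0,0]],
    [85,[31,0,-1.6],[0,0,0]],
    [85,[36,0,-1.6],[0,0,0]],
    [85,[41,0,-1.6],[0,0,0]]
  ]
}}

```text
clock: 5.12
tcp_pos: [0.5949, 0.0862, 0.0787]
orientation: [2.268, 2.173, 0.0]
contact_force: [-0.3, 0.1, -0.3]
grip_width: 0.085
```

```bash
python3 go.py 6 164 78.7
python3 - <<'E'
from h import *
im,d=r.grab_frame("wrist");cv2.imwrite("pics/w2.png",im[:,:,::-1])
E
```

```text
clock 5.12 tcp [594.9  86.2  78.7] riser xy [ 6.3 61. ] F [-0.3  0.1 -0.3] w 85.0
shift [ 1.03e+02 -4.00e-01 -1.00e-01] turn [ 0.001  0.001 -0.001]
```

View pics/w2.png

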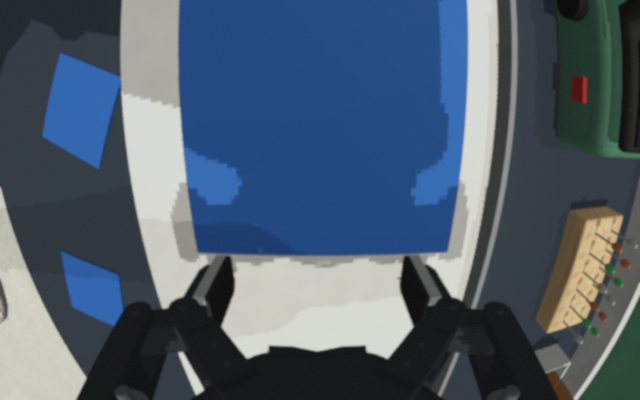

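The tips (row ~258) are just short of the blue edge (row ~252), which is nearly parallel to them. I'll push slowly for about 88 mm, then measure.

>>> {"op": "play_rows", "data": {
  "deltas": [
    [85,[4,0,0],[0,0,0]],
    [85,[8,0,0],[0,0,0]],
    [85,[13,0,0],[0,0,0]],
    [85,[18,0,0],[0,0,0]],
    [85,[23,0,0],[0,0,0]],
    [85,[28,0,0],[0,0,0]],
    [85,[33,0,0],[0,0,0]],
    [85,[38,0,0],[0,0,0]]
  ]
}}

```text
clock: 6.18
tcp_pos: [0.5965, 0.1256, 0.0787]
orientation: [2.267, 2.174, 0.001]
contact_force: [0.2, -0.7, -0.4]
grip_width: 0.0849
```

>>> {"op": "play_rows", "data": {
  "deltas": [
    [85,[5,0,0],[0,0,0]],
    [85,[10,0,0],[0,0,0]],
    [85,[16,0,0],[0,0,0]],
    [85,[22,0,0],[0,0,0]],
    [85,[28,0,0],[0,0,0]],
    [85,[34,0,0],[0,0,0]],
    [85,[39,0,0],[0,0,0]],
    [85,[43,0,0],[0,0,0]]
  ]
}}

```text
clock: 7.18
tcp_pos: [0.5983, 0.1689, 0.0787]
orientation: [2.267, 2.174, 0.001]
contact_force: [-0.5, -0.7, 0.3]
grip_width: 0.0849
```

```bash
python3 go.py 6 172 78.7
python3 - <<'E'
from h import *
im,d=r.grab_frame("wrist")
i2,d=r.grab_frame("top")
a=cv2.resize(i2[105:215,150:375],None,fx=2.5,fy=2.5)
c=np.zeros((400+275,640,3),np.uint8);c[:400]=im;c[400:,:a.shape[1]]=a
cv2.imwrite("pics/w3.png",cv2.resize(c[:,:,::-1],None,fx=.88,fy=.88))
E
```

```text
clock 7.17 tcp [598.3 168.9  78.7] riser xy [  6.3 143.7] F [-0.5 -0.7  0.3] w 84.9
shift [28.3 -0.3 -0. ] turn [0.001 0.    0.   ]
```

View pics/w3.png

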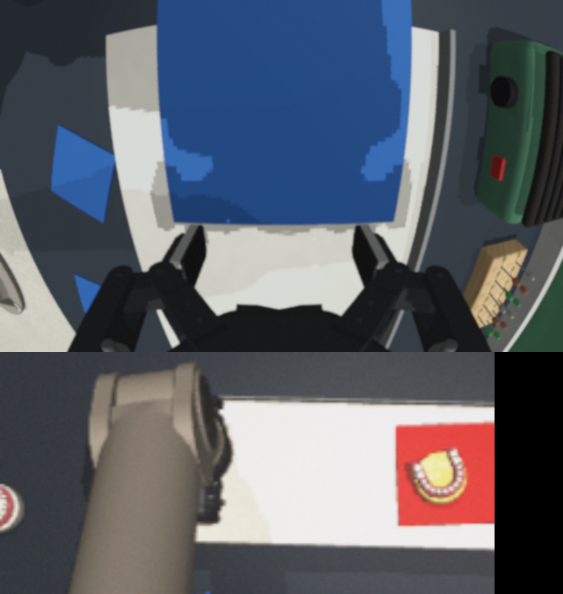

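Wrist view: the blue near edge is at full-res row ~252, in contact. The riser's end corners are visible at about (120,41) and (498,36), and the blank projects beyond them. The top view is blocked by the arm. I'll measure in the wrist view.

```bash
cat > wr.py <<'E'
from go import *
def wcast(uv,z,o):
    m=r.camera_model("wrist");K=np.array(m["mtx"]);T=np.array(m["T_tool_cam"])
    uv=np.atleast_2d(np.array(uv,float));q=(uv-[K[0,2],K[1,2]])/[K[0,0],K[1,1]];th=np.linalg.norm(q,axis=1)
    d=np.c_[q/th[:,None]*np.sin(th)[:,None],np.cos(th)]
    Rt=R(o["orientation"]);c=Rt@T[:3,3]+o["tcp_pos"];d=d@(Rt@T[:3,:3]).T
    return c+d*((z-c[2])/d[:,2])[:,None]
def ris(p): return ((p[:,:2]*1000-C)@U).round(1)
if __name__=="__main__":
    o=r.get_obs();im,_=r.grab_frame("wrist")
    H,S,V=cv2.split(cv2.cvtColor(im,cv2.COLOR_RGB2HSV));bl=(H>95)&(H<125)&(S>130)&(V>60)
    cols=[u for u in range(205,446,10) if not 0]
    uv=[]
    for u in cols:
        v=np.where(bl[150:300,u])[0]
        if len(v): uv.append((u,150+v.max()+.5))
    p=ris(wcast(uv,.095,o));print("near edge",p[::3].tolist())
    v=cv2.fitLine(p.astype(np.float32),cv2.DIST_HUBER,0,.01,.01).ravel();print("edge slope deg",np.degrees(np.arctan(v[1]/v[0])),"y at x=6",v[3]+(6-v[2])*v[1]/v[0])
    for rr in range(120,230,20):
        c=np.where(bl[rr,150:520])[0]+150;print("sides",rr,ris(wcast([(c.min()-.5,rr),(c.max()+.5,rr)],.095,o)).tolist())
    # riser end: last white row up a column
    w=(S<60)&(V>110)
    for u in list(range(126,170,8))+list(range(470,492,6)):
        v=np.where(w[:120,u])[0]
        if len(v):print("end",u,v.min(),ris(wcast([(u,v.min()-.5)],.09,o)).tolist())
E
python3 wr.py
```

```text
near edge [[-48.1, 158.2], [-32.7, 158.3], [-18.1, 158.2], [-3.9, 157.9], [10.1, 157.9], [24.2, 157.7], [38.6, 157.9], [53.6, 157.9], [69.6, 158.3]]
edge slope deg -0.056646563 y at x=6 157.92244
sides 120 [[-52.1, 220.9], [70.3, 221.3]]
sides 140 [[-51.8, 212.1], [70.6, 212.4]]
sides 160 [[-51.8, 203.1], [70.6, 203.3]]
sides 180 [[-51.9, 193.9], [70.3, 194.0]]
sides 200 [[-52.2, 184.3], [70.2, 184.3]]
sides 220 [[-52.1, 174.3], [70.3, 174.2]]
end 126 40 [[-83.4, 262.3]]
end 134 38 [[-78.7, 262.4]]
end 142 36 [[-74.1, 262.5]]
end 150 35 [[-69.6, 262.2]]
end 158 33 [[-65.3, 262.4]]
end 166 32 [[-61.0, 262.2]]
end 470 31 [[74.9, 263.0]]
end 476 32 [[78.0, 263.0]]
end 482 34 [[81.3, 262.6]]
end 488 35 [[84.6, 262.7]]
```

The blank is square (0.06° off) and inside the front edge. Its near edge is at 158 mm and the riser end at ~260–262.5, so about 18 mm remain.

>>> {"op": "play_rows", "data": {
  "deltas": [
    [85,[4,0,0],[0,0,0]],
    [85,[8,0,0],[0,0,0]],
    [85,[12,0,0],[0,0,0]],
    [85,[15,0,0],[0,0,0]],
    [85,[17,0,0],[0,0,0]],
    [85,[18,0,0],[0,0,0]],
    [85,[18,0,0],[0,0,0]]
  ]
}}

```text
clock: 8.2
tcp_pos: [0.599, 0.187, 0.0787]
orientation: [2.267, 2.175, 0.001]
contact_force: [0.2, 0.7, 0.4]
grip_width: 0.0851
```

```bash
python3 go.py 6 172 78.7;python3 wr.py
```

```text
clock 8.2 tcp [599.  187.   78.7] riser xy [  6.3 161.9] F [0.2 0.7 0.4] w 85.1
shift [10.1 -0.3 -0. ] turn [ 0.001 -0.     0.   ]
near edge [[-48.2, 175.4], [-32.8, 175.5], [-18.1, 175.4], [-3.9, 175.6], [10.1, 175.1], [24.2, 175.5], [38.6, 175.2], [53.7, 175.1], [69.7, 175.5]]
edge slope deg 0.0028727492 y at x=6 175.39937
sides 120 [[-52.1, 238.7], [70.3, 239.1]]
sides 140 [[-51.8, 229.8], [70.1, 230.1]]
sides 160 [[-52.3, 220.9], [70.1, 221.0]]
sides 180 [[-51.9, 211.6], [70.3, 211.7]]
sides 200 [[-52.2, 202.1], [70.2, 202.1]]
sides 220 [[-52.1, 192.1], [70.2, 192.0]]
end 126 76 [[-83.6, 262.4]]
end 134 74 [[-78.8, 262.6]]
end 142 73 [[-74.2, 262.4]]
end 150 72 [[-69.7, 262.3]]
end 158 71 [[-65.3, 262.2]]
end 166 69 [[-61.1, 262.6]]
end 470 69 [[74.9, 262.8]]
end 476 70 [[78.1, 262.7]]
end 482 71 [[81.4, 262.7]]
end 488 72 [[84.7, 262.7]]
```

Now back off, rise, and clear the view for a check.

>>> {"op": "play_rows", "data": {
  "deltas": [
    [85,[-6,0,0],[0,0,0]],
    [85,[-15,0,0],[0,0,0]],
    [85,[-20,0,-10],[0,0,0]],
    [85,[-20,0,-50],[0,0,0]],
    [85,[-20,0,-100],[0,0,0]],
    [85,[-20,0,-150],[0,0,0]],
    [85,[-60,0,-180],[0,0,0]],
    [85,[-110,0,-180],[0,0,0]]
  ]
}}

```text
clock: 9.25
tcp_pos: [0.596, 0.0768, 0.2624]
orientation: [2.263, 2.175, 0.011]
contact_force: [0.1, -0.9, -0.3]
grip_width: 0.0853
```

>>> {"op": "play_rows", "data": {
  "deltas": [
    [85,[-50,0,0],[0,0,0]],
    [85,[-100,-10,0],[0,0,0]],
    [85,[-150,-20,0],[0,0,0]],
    [85,[-190,-30,0],[0,0,0]],
    [85,[-220,-40,0],[0,0,0]],
    [85,[-220,-40,0],[0,0,0]]
  ]
}}

```text
clock: 10.0
tcp_pos: [0.5459, -0.1452, 0.2625]
orientation: [2.269, 2.167, 0.011]
contact_force: [-0.2, 0.6, 0.4]
grip_width: 0.0849
```

```bash
python3 fit.py
python3 - <<'E'
from go import *
from fit import masks
im,d=r.grab_frame("top"); b=masks(im)[0]
ys,xs=np.where(cv2.erode(b.astype(np.uint8),np.ones((5,5))));P=deproj("top",np.c_[xs,ys],d)
A=np.c_[P[:,:2],np.ones(len(P))];print("plane dz/dx,dz/dy",np.linalg.lstsq(A,P[:,2],rcond=None)[0],"z",P[:,2].mean())
s=r.grab_frame("scene")[0]
c=np.zeros((600,640,3),np.uint8);c[:400]=s;c[400:]=im[60:260]
cv2.imwrite("pics/f.png",c[:,:,::-1])
E
```

```text
blue [604.4564 259.6581]
    ([598.7000122070312, 199.60000610351562], -0.39, 123)
    ([664.5, 269.0], -3.89, 125)
    ([594.2000122070312, 321.29998779296875], -2.45, 123)
    ([543.0999755859375, 265.5], -0.94, 125)
plane dz/dx,dz/dy [-0.7756 -1.292   0.9036] z 0.10233105319082718Traceback (most recent call last):
  File "fit.py", line 22, in <module>
    c,o=sides(m,z,800);print(n,c);[print("   ",x) for x in o]
        ~~~~~^^^^^^^^^
  File "fit.py", line 5, in sides
    cs=[c for c in quad(m) if cv2.contourArea(c)>gray_lo]; c=max(cs,key=cv2.contourArea)
                                                             ~~~^^^^^^^^^^^^^^^^^^^^^^^^
ValueError: max() iterable argument is empty
```

View pics/f.png

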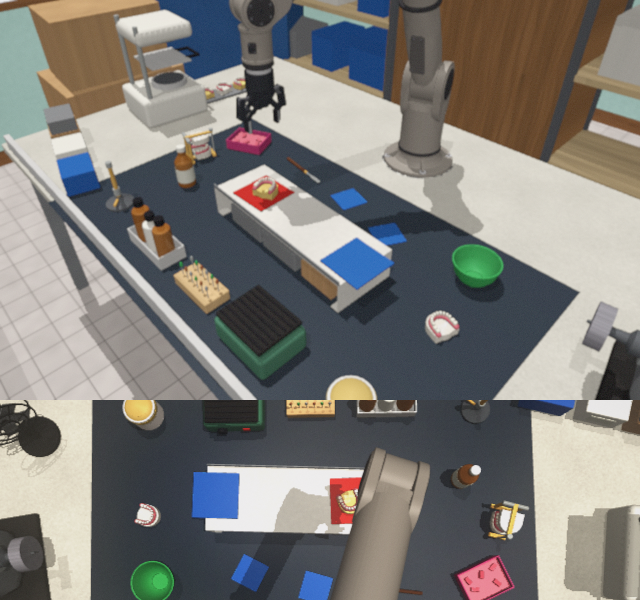

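Scene and top views show the blue blank flat and sticking out left over the riser's end. Red and the rest look unchanged, but the arm hides red in the top view. I'll move farther aside for a clean check.

>>> {"op": "play_rows", "data": {
  "deltas": [
    [85,[-40,-5,-20],[0,0,0]],
    [85,[-90,-15,-40],[0,0,0]],
    [85,[-140,-25,-60],[0,0,0]],
    [85,[-190,-40,-60],[0,0,0]],
    [85,[-240,-60,-60],[0,0,0]],
    [85,[-290,-80,-60],[0,0,0]],
    [85,[-320,-100,-60],[0,0,0]],
    [85,[-320,-100,-60],[0,0,0]]
  ]
}}

```text
clock: 11.15
tcp_pos: [0.433, -0.4588, 0.3201]
orientation: [2.266, 2.171, 0.01]
contact_force: [0.2, 0.9, 0.5]
grip_width: 0.085
```

```bash
python3 fit.py
python3 - <<'E'
from go import *
from fit import masks
im,d=r.grab_frame("top"); b=cv2.morphologyEx(masks(im)[0].astype(np.uint8),cv2.MORPH_OPEN,np.ones((5,5)))
n,l,s,c=cv2.connectedComponentsWithStats(b);k=1+s[1:,4].argmax();print(s)
ys,xs=np.where(cv2.erode((l==k).astype(np.uint8),np.ones((7,7))));P=deproj("top",np.c_[xs,ys],d)
P=P[abs(P[:,2]-np.median(P[:,2]))<.02]
A=np.c_[P[:,:2],np.ones(len(P))];print("plane",np.linalg.lstsq(A,P[:,2],rcond=None)[0].round(3),"z",P[:,2].mean(),len(P))
E
```

```text
blue [604.4566 259.672 ]
    ([598.7000122070312, 199.60000610351562], -0.39, 123)
    ([664.5, 269.0], -3.89, 125)
    ([594.2000122070312, 321.29998779296875], -2.45, 123)
    ([543.0999755859375, 265.5], -0.94, 125)
red [ 582.4488 -114.3282]
    ([523.0999755859375, -123.19999694824219], -0.94, 121)
    ([579.0999755859375, -173.60000610351562], 1.08, 122)
    ([641.9000244140625, -107.30000305175781], 1.46, 121)
    ([564.7000122070312, -55.20000076293945], -0.96, 122)
riser [587.0845  44.9337]
    ([566.2000122070312, -232.39999389648438], -2.07, 179)
    ([674.2999877929688, 40.20000076293945], -2.44, 559)
    ([616.2999877929688, 322.0], -1.96, 179)
    ([499.6000061035156, 30.899999618530273], -2.27, 559)
[[ 0.0394  0.9992  0.0076]
 [ 0.9992 -0.0394  0.0034]
 [ 0.0037  0.0075 -1.    ]] [ 0.435  -0.4568  0.3199]
[[     0      0    640    400 253944]
 [   192    132     47     46   2056]]
plane [-0.001 -0.003  0.095] z 0.09388306820347198 1528
```

```bash
python3 -c "
from bench import r
print(r.hand_in())"
```

```text
the job is handed in; nothing more can be done
None
```

I pushed the blue blank along the riser, away from the red one, with both open fingertips spread across its edge. Then I backed off, moved the arm clear and handed the job in at about 11 s.

- **Overhang:** it sticks out about 38 mm. The wrist and top edge fits give 37.5–38 mm, and the overall length in the top view gives 39 mm. I judged that close enough to 40 and did not nudge it again.
- **Flat:** the depth plane over the blank is level within 0.2° at z ≈ 94 mm, so it lies flat on the riser.
- **Square:** the wrist view just before release put its pushed edge 0.0° off the riser. The final top view agrees on average (-1.9° against the riser's -2.4°), but its single edges scatter from -0.4° to -3.9° at that resolution, so that check is weak.
- **Front edge:** the blank is about 38 mm inside the riser's front.
- **Red blank:** its measured centre did not change (within 0.1 mm), and the scene view showed the cast still standing on it.
- **Everything else:** the other things looked unmoved in the pictures. I did not measure them individually.

The highest contact force I read was about 3 N, when feeling for the riser's surface.

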